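# Press down the domes of two jam-jar lids

### The job

On the wooden board, the domes in the lids of the apricot jar (orange, white lid) and the plum jar (dark purple, red lid) are still standing up. With the fingertips, gently press each of these two domes all the way down so that it stays down, then move clear. Only press: do not lift, tip or push the jars out of place, and do not touch the green-lidded gherkins, the honey or the eggs.

Things in the scene. Friction and masses are not known exactly. Their poses are not given: they have to be found in the camera images.
- board: Fixed wooden board lying on the table, 360 mm (its x) by 470 mm (its y), 18 mm thick, origin at the centre of its underside; all the jars and the eggs stand on it. The jars stand about 150 mm apart, centre to centre.
- apricot: Full glass jar, standing loose and upright on the board: 76 mm wide and 108 mm high to the flat top of its lid; orange contents, white lid. Origin at the centre of its underside, z up. About 0.3 to 0.55 kg.
- plum: Full glass jar, standing loose and upright on the board: 76 mm wide and 108 mm high to the flat top of its lid; dark purple contents, red lid. Origin at the centre of its underside, z up. About 0.3 to 0.55 kg.
- gherkin: Full glass jar, standing loose and upright on the board: 76 mm wide and 108 mm high to the flat top of its lid; green contents, green lid with a dome like the others; leave alone. Origin at the centre of its underside, z up. About 0.3 to 0.55 kg.
- honey: Amber honey jar, standing loose on the board, 80 mm wide and 82 mm high, flat black lid without a dome; leave alone. Origin at the centre of its underside, z up.
- eggs: Open grey pulp carton of six brown eggs, loose on the board, 150 mm (its x) by 105 mm (its y), 70 mm high over the eggs; leave alone. Origin at the centre of its underside.
- apricot_top (a point): Centre of the top face of the apricot jar's round brass-coloured dome, which stands up in the middle of the lid; dome 34 mm wide, its flat top (27 mm across) 8 mm above the flat of the lid (116 mm above the jar's underside) when fully up and 4 mm above it when fully down. The point moves with the dome.
- plum_top (a point): Centre of the top face of the plum jar's round brass-coloured dome, which stands up in the middle of the lid; dome 34 mm wide, its flat top (27 mm across) 8 mm above the flat of the lid (116 mm above the jar's underside) when fully up and 4 mm above it when fully down. The point moves with the dome.
- apricot_dome (a joint): How far the apricot jar's dome is pressed down: 0 fully up, 0.004 (4 mm) fully down against its stop. It yields at about 3 to 4 N and stays where it is left. Once it is fully down the middle of the lid gives as well, by up to 3.5 mm as the push grows from 5 to 15 N, and springs back when let go. It starts between 0 and 0.8 mm.
- plum_dome (a joint): How far the plum jar's dome is pressed down: 0 fully up, 0.004 (4 mm) fully down against its stop. It yields at about 3 to 4 N and stays where it is left. Once it is fully down the middle of the lid gives as well, by up to 3.5 mm as the push grows from 5 to 15 N, and springs back when let go. It starts between 0 and 0.8 mm.
- gherkin_dome (a joint): How far the gherkin jar's dome is pressed down: 0 fully up, 0.004 (4 mm) fully down against its stop. It yields at about 3 to 4 N and stays where it is left. Once it is fully down the middle of the lid gives as well, by up to 3.5 mm as the push grows from 5 to 15 N, and springs back when let go. It starts between 0 and 0.8 mm.
Things that resemble listed ones, but are neither listed nor needed, are in the scene too. What is shaped like the apricot but turquoise is not meant. What is shaped like the plum but turquoise is not meant.

How it is judged:
By the outcome, as a careful person would: the job done as asked, in the order asked, and still so for the second after the job is handed in, with the robot touching nothing.
It also fails if it takes over 38 s, if anything falls off the work surface, if the arm or the gripper's body presses on something with over 40 N, if the wrist force passes 120 N, or if a joint passes its speed limit or range.

### The arm

A 6-joint arm with a two-finger parallel gripper is mounted at the origin on the work surface. World frame = base frame: x ahead of the robot, y to its left, z up, the work surface at z = 0. Lengths are in m, angles in rad, forces in N, time in s.
With the tool pointing down it reaches from about 0.275 to 1 m from the base axis. Payload 8.4 kg.
Tool frame: the origin (TCP) lies between the finger pads; the fingertips stand 11 mm ahead of it and the grasp point (between the pads) lies 8 mm behind it; z points along the fingers, y is the line along which they close (so a half turn about z gives the same grasp; the last joint's range is limited). The gripper opens to 85 mm and grips with 20 to 120 N. Pads are 22 mm wide; open, the fingers measure 114 mm over their backs; the gripper's body (76 mm by 85 mm) begins 54 mm behind the grasp point. The pads swing forward as they close: fully open they stand 13 mm farther back than shut.
Start: joints at [-1.324, 0.353, 1.633, -0, 1.155, -0.002], TCP at [0.154, -0.606, 0.242] pointing down, gripper open.
Joint ranges: [-2.63, 2.63], [-0.92, 2.1], [0.06, 2.66], [-1.3, 4.44], [0, 2.69], [-3.02, 3.02]. Speed limits (rad/s): [2.22, 2.22, 2.79, 3.14, 3.14, 3.14].

### API

Orientations are given as a unit quaternion [x, y, z, w].
In Python, from workcell import sense, camera, camera_info, finish_job gives the robot as it stands. The module is installed in compiled form; this text tells all that it offers.
- The arm moves only by the tool move_arm, never from a script. Its argument "motion" is text: rows parted by semicolons, each of 7 numbers parted by spaces: the shift along the tool's x, y, z each as a share of 25 cm, from -1 to 1, then the turn, a rotation vector about the tool's x, y, z each as a share of 360 degrees, from -1 to 1, then the finger opening in mm, from 0 to 85.4. In form: x y z wx wy wz fingers; .... A call has 1 to 8 rows; each row is the pose to reach, as a shift and turn from the pose commanded when the call began, along the tool's axes at that moment, turning the shorter way round; what a row does not reach only later rows make up. A row lasts 1/10 s, in which the tool goes at most 50 mm and 8.59 degrees, less where a joint would pass 70% of its speed; a pose out of reach is approached as far as the arm can. A call with a number of a shift or a turn outside -1 to 1 is refused whole. A call with a gripper value outside its range is refused whole. The fingers move at their own pace and stop on an object; the grip force is fixed at half the most. Time passes only in rows, so rows that repeat a pose let the fingers close. It gives the time, the measured TCP pose, the force, the opening and the grip force at its end, in the units of the state.
- sense(): the state, without advancing time (a new reading comes with each control period).
- camera(name): name is "scene" or "side" or "wrist"; returns the picture (400x640x3 uint8, red, green, blue); there is no depth.
- camera_info(name): a dict with "fx", "fy", "cx", "cy" (pixels), "k1" (the pictures are not rectified: a ray, as slopes to the right and down, at radius r is drawn at 1 + k1 r^2 times it, then the intrinsics apply), "camera_from_world" (4x4, takes a point from world to camera coordinates); the wrist camera has in their place "mount" (4x4, takes a point from camera to tool coordinates, whose origin is the TCP and whose axes are the flange's). Camera axes: x right, y up, looking along -z (the intrinsics and any distortion apply to the point x, -y, -z); pixel columns grow to the right and rows downward; lengths in m; the calibration is good to about 2 mm. A picture is of the moment at which its call begins: read the wrist's pose just before it. camera_info takes no time and is no camera call.
- finish_job(): hands the job in; it is judged then, once.
The state is a dict: "time_s": time; "q": joint angles; "joint_velocities": joint speeds; "tau": joint torques, N m; "eef_pos": TCP position; "tcp_rot": TCP orientation; "force": force on the tool from outside, world axes, zero at the start; "torque": the same for the moment, N m; "gripper_width": opening from 0.0 (shut) to 1.0 (fully open); "finger_force": force on a finger pad.
Only numpy, scipy, OpenCV 4.12 (cv2) and the standard library are available. Lean on these libraries where they do the work, as an engineer would, in place of code of your own. Each camera call takes 0.05 s, during which the arm holds its last target. There are 200 camera calls.

## Working session

There is one attempt and no reset: what is moved stays moved. The work goes in short steps, Python scripts to look and compute and a tool call to move; the robot and the scene stay as the last step left them, time stands still between calls to the robot, and variables do not carry over. Pictures are saved under pics/ and viewed, at most 10 in all, crops included, and the job is handed in when it is done.

Besides the shell and the picture viewer there is one more tool, called after "Call:" as name(argument=value, ...), one argument or row to a line, values as JSON. move_arm: Moves the arm, as the interface text tells. Its arguments: {"type":"object","properties":{"motion":{"type":"string"}},"required":["motion"]}

```bash
mkdir -p pics; python3 - <<'E'
from workcell import *
import cv2,json
s=sense();print(s)
for n in("scene","side","wrist"):
    i=camera_info(n);print(n,i)
for n in("scene","side"):
    cv2.imwrite(f"pics/{n}0.png",camera(n)[:,:,::-1])
E
```

```text
{'time_s': 0.0, 'q': array([-1.32437896e+00,  3.53637072e-01,  1.63415319e+00,  2.75489388e-05,
        1.15516651e+00, -2.39096605e-03]), 'joint_velocities': array([-0.00040975, -0.00020375,  0.00121821, -0.00225181,  0.00060447,
       -0.00036775]), 'tau': array([-1.69816376e-04, -6.05251122e+01, -3.42072129e+01,  2.49487914e-05,
        9.47311433e-03,  6.07625417e-07]), 'eef_pos': array([ 0.15380701, -0.60530421,  0.24156042]), 'tcp_rot': array([ 9.92272237e-01,  1.24077971e-01, -7.05095818e-05, -6.78521615e-04]), 'force': array([-0.03780729, -0.0032138 ,  0.54149289]), 'torque': array([-0.00641361, -0.01908494, -0.02433632]), 'finger_force': 0.0, 'gripper_width': 1.00271723720152}
scene {'fx': 426.66631567280655, 'fy': 426.66631567280655, 'cx': 322.57846778471793, 'cy': 202.3920835221259, 'k1': -0.03390491447430078, 'camera_from_world': array([[-0.69660289,  0.717255  ,  0.01701991,  0.31245539],
       [-0.50470629, -0.50675862,  0.69890433,  0.28801755],
       [ 0.50991761,  0.47826872,  0.71501263, -1.22365983],
       [ 0.        ,  0.        ,  0.        ,  1.        ]])}
[... 193 characters left out ...]
0.01727226,  0.56112834],
       [ 0.1708356 , -0.61544517,  0.76944294, -0.10383985],
       [-0.17966871,  0.74837152,  0.63848197, -0.81024225],
       [ 0.        ,  0.        ,  0.        ,  1.        ]])}
wrist {'fx': 284.09051508797944, 'fy': 284.09051508797944, 'cx': 321.58556446743603, 'cy': 199.5437123676945, 'k1': -0.006584767892771294, 'mount': array([[-1.14651704e-03,  9.48853554e-01,  3.15714458e-01,
         8.08148245e-02],
       [ 9.99999213e-01,  9.26872708e-04,  8.45858243e-04,
         6.10589459e-04],
       [ 5.09968486e-04,  3.15715179e-01, -9.48853870e-01,
        -1.31498234e-01],
       [ 0.00000000e+00,  0.00000000e+00,  0.00000000e+00,
         1.00000000e+00]])}
```

View pics/scene0.png

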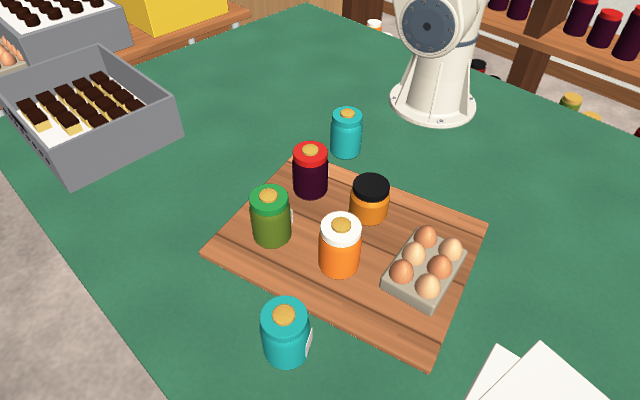

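View pics/side0.png

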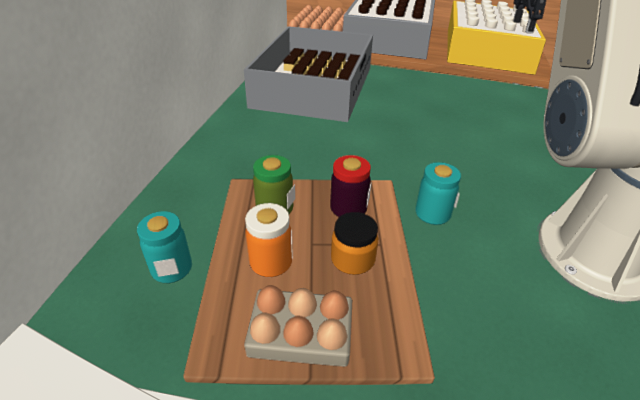

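Scene view: the apricot dome is at about (341,225) and the plum dome at (310,150). Side view: apricot (267,215), plum (351,163). I'll enlarge these to read them more closely.

```bash
python3 - <<'E'
import cv2,numpy as np
r=[]
for n,ps in(("scene",[(341,225),(310,150)]),("side",[(267,215),(351,163)])):
    im=cv2.imread(f"pics/{n}0.png")
    r.append(np.hstack([cv2.resize(im[v-18:v+18,u-25:u+25],None,fx=8,fy=8,interpolation=cv2.INTER_NEAREST) for u,v in ps]))
cv2.imwrite("pics/crop.png",np.vstack(r))
E
```

```text
(no output)
```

View pics/crop.png

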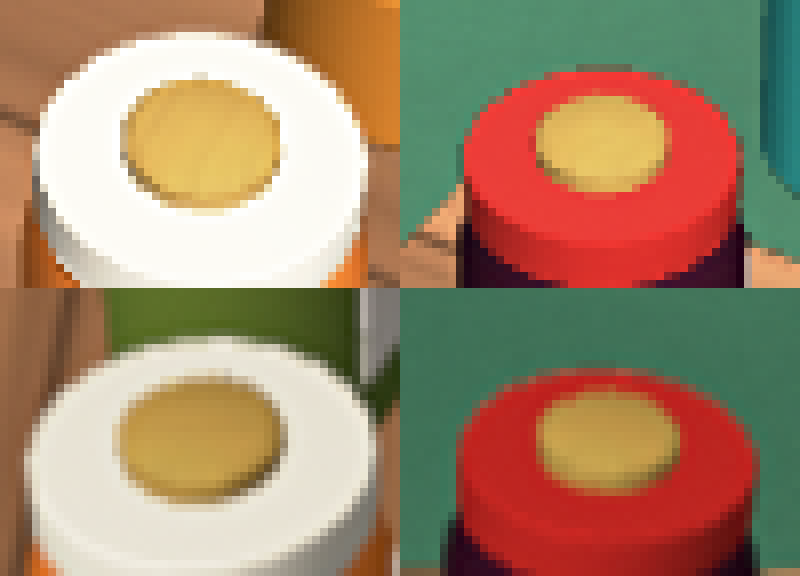

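Dome blob centres: scene apricot (341.3,224.9), plum (310.3,149.9); side apricot (267.1,215.9), plum (352,164.1). The domes stand up clear on each lid.

```bash
cat >h.py <<'E'
import numpy as np
from workcell import *
from scipy.spatial.transform import Rotation as R
def ray(name,u,v,s=None):
    i=camera_info(name);d=np.array([(u-i['cx'])/i['fx'],(v-i['cy'])/i['fy']]);p=d.copy()
    for _ in range(20):p=d/(1+i['k1']*(p@p))
    c=np.array([p[0],-p[1],-1.])
    if name=='wrist':
        T=np.eye(4);T[:3,:3]=R.from_quat(s['tcp_rot']).as_matrix();T[:3,3]=s['eef_pos'];T=T@i['mount']
    else:T=np.linalg.inv(i['camera_from_world'])
    d=T[:3,:3]@c;return T[:3,3],d/np.linalg.norm(d)
def tri(rays):
    A=sum(np.eye(3)-np.outer(d,d) for o,d in rays);b=sum((np.eye(3)-np.outer(d,d))@o for o,d in rays)
    x=np.linalg.solve(A,b);return x.round(4),[round(np.linalg.norm(np.cross(x-o,d)),4) for o,d in rays]
def rel(p):
    s=sense();return R.from_quat(s['tcp_rot']).as_matrix().T@(np.array(p)-s['eef_pos'])/.25
E
python3 - <<'E'
from h import *
P={'apr':[(341,224.6),(266.8,215.5)],'plum':[(310,149.6),(351.7,163.8)]}
P['gherk']=[(268,195),(272,162)]; P['tq_near']=[(284,315),(157,223)]; P['tq_far']=[(347,113),(442,171)]
P['honey']=[(371,183),(356,228)]
for k,(a,b) in P.items():
    print(k,tri([ray('scene',*a),ray('side',*b)]))
E
```

```text
apr (array([0.6171, 0.2039, 0.1282]), [np.float64(0.0003), np.float64(0.0003)])
plum (array([0.5131, 0.0243, 0.1284]), [np.float64(0.0002), np.float64(0.0002)])
gherk (array([0.6579, 0.0632, 0.1298]), [np.float64(0.0015), np.float64(0.0015)])
tq_near (array([0.7931, 0.2534, 0.1113]), [np.float64(0.0008), np.float64(0.0008)])
tq_far (array([ 0.343 , -0.0265,  0.1108]), [np.float64(0.0003), np.float64(0.0003)])
honey (array([0.4765, 0.158 , 0.0974]), [np.float64(0.0025), np.float64(0.0025)])
```

Heights (about 0.128 at mid-dome) and spacings (about 0.147 and 0.15 m) match the text. Next I approach with the fingers shut.

Call:
move_arm(
  motion="0.86 -0.89 0 0 0 0 0;0.86 -0.89 0 0 0 0 0;0.86 -0.89 0 0 0 0 0;0.86 -0.89 0 0 0 0 0;0.86 -0.89 0 0 0 0 0;0.86 -0.89 0 0 0 0 0;0.86 -0.89 0 0 0 0 0;0.86 -0.89 0 0 0 0 0",
)

```text
time_s: 0.9
eef_pos: [0.3081, -0.336, 0.2423]
tcp_rot: [0.992, 0.126, -0.0, 0.0]
force: [0.5, -0.7, -0.2]
gripper_width: 0.001
finger_force: 0.0
```

Call:
move_arm(
  motion="0.86 -0.89 0 0 0 0 0;0.86 -0.89 0 0 0 0 0;0.86 -0.89 0 0 0 0 0;0.86 -0.89 0 0 0 0 0;0.86 -0.89 0 0 0 0 0;0.86 -0.89 0 0 0 0 0;0.86 -0.89 0 0 0 0 0;0.86 -0.89 0 0 0 0 0",
)

```text
time_s: 1.7
eef_pos: [0.4619, -0.0687, 0.242]
tcp_rot: [0.992, 0.125, -0.0, 0.0]
force: [0.8, -0.4, -0.2]
gripper_width: -0.003
finger_force: 0.0
```

```bash
python3 - <<'E'
from h import *
import cv2
s=sense();print(s['time_s'],s['eef_pos'],s['q'],s['force'])
cv2.imwrite("pics/w1.png",camera('wrist')[:,:,::-1])
np.save('s1.npy',s,allow_pickle=True)
print(rel([.617,.204,.20]),rel([.513,.0243,.2]))
E
```

```text
1.7 [ 0.46190845 -0.06865554  0.24201981] [-1.50428912e-01  1.04392501e-01  1.95895301e+00 -5.39081940e-04
  1.07853774e+00  1.16975829e+00] [ 0.75761946 -0.3799409  -0.21195253]
[ 0.87477652 -0.90649579  0.16646636] [ 0.29413036 -0.31271237  0.1673181 ]
```

View pics/w1.png

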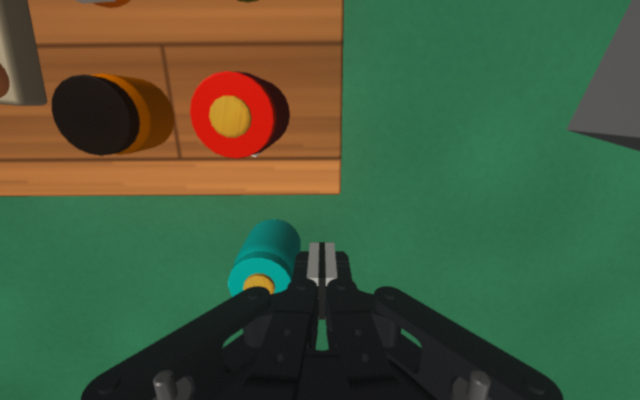

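The wrist view shows the red plum lid with its dome at (230,117), and the fingers shut and clear. I continue to above the apricot jar.

Call:
move_arm(
  motion="0.87 -0.91 0.1 0 0 0 0;0.87 -0.91 0.1 0 0 0 0;0.87 -0.91 0.1 0 0 0 0;0.87 -0.91 0.1 0 0 0 0;0.87 -0.91 0.1 0 0 0 0;0.87 -0.91 0.1 0 0 0 0;0.87 -0.91 0.1 0 0 0 0;0.87 -0.91 0.1 0 0 0 0",
)

```text
time_s: 2.55
eef_pos: [0.6169, 0.2046, 0.2164]
tcp_rot: [0.992, 0.124, -0.0, 0.0]
force: [0.6, -0.8, -0.2]
gripper_width: -0.003
finger_force: 0.0
```

```bash
python3 - <<'E'
from h import *
import cv2
s1=np.load('s1.npy',allow_pickle=True).item()
print(tri([ray('scene',310,149.6),ray('side',351.7,163.8),ray('wrist',230,117,s1)]))
s=sense();print(s['time_s'],s['eef_pos'],s['tcp_rot'],s['force'])
a=camera('scene');b=camera('side');w=camera('wrist')
f=lambda i,u,v:cv2.resize(i[v-50:v+50,u-65:u+65],None,fx=3,fy=3,interpolation=cv2.INTER_CUBIC)
cv2.imwrite("pics/c2.png",np.vstack([np.hstack([f(a,341,205),f(b,267,195)]),cv2.resize(w[130:380,150:550],(780,300))])[:,:,::-1])
print(rel([.6171,.2039,.145]))
E
```

```text
(array([0.5126, 0.023 , 0.1274]), [np.float64(0.0006), np.float64(0.0007), np.float64(0.0005)])
2.55 [0.61687101 0.20458883 0.21639839] [ 9.92278082e-01  1.24032055e-01 -4.18011415e-04  2.85779937e-04] [ 0.58602723 -0.82635836 -0.15334841]
[ 0.00785817 -0.00282707  0.28852936]
```

View pics/c2.png

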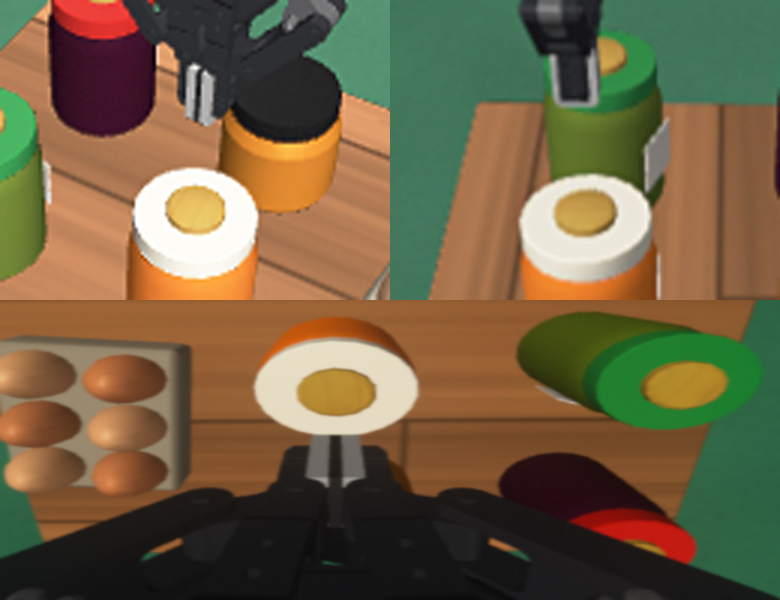

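The fingertips are centred over the apricot dome, which reads (322.8, row ~206) in the wrist view. I descend to just above it.

Call:
move_arm(
  motion="0.005 -0.003 0.12 0 0 0 0;0.005 -0.003 0.2 0 0 0 0;0.005 -0.003 0.24 0 0 0 0;0.005 -0.003 0.26 0 0 0 0;0.005 -0.003 0.26 0 0 0 0;0.005 -0.003 0.26 0 0 0 0",
)

```text
time_s: 3.3
eef_pos: [0.6175, 0.2063, 0.1534]
tcp_rot: [0.992, 0.124, 0.001, -0.0]
force: [0.4, -0.2, -0.3]
gripper_width: -0.002
finger_force: 0.0
```

Call:
move_arm(
  motion="0 0 0.004 0 0 0 0;0 0 0.008 0 0 0 0;0 0 0.012 0 0 0 0;0 0 0.016 0 0 0 0;0 0 0.02 0 0 0 0;0 0 0.02 0 0 0 0",
)

```text
time_s: 3.9
eef_pos: [0.6168, 0.2065, 0.1471]
tcp_rot: [0.992, 0.124, -0.0, 0.0]
force: [-0.4, 0.4, 0.9]
gripper_width: -0.001
finger_force: 0.0
```

Call:
move_arm(
  motion="0 0.006 0 0 0 0 0;0 0.006 0.004 0 0 0 0;0 0.006 0.008 0 0 0 0;0 0.006 0.008 0 0 0 0",
)

```text
time_s: 4.3
eef_pos: [0.6172, 0.205, 0.1451]
tcp_rot: [0.992, 0.124, -0.0, 0.0]
force: [-0.0, 0.4, 0.7]
gripper_width: 0.002
finger_force: 0.0
```

Call:
move_arm(
  motion="0 0 0.004 0 0 0 0;0 0 0.008 0 0 0 0;0 0 0.008 0 0 0 0",
)

```text
time_s: 4.6
eef_pos: [0.6173, 0.2051, 0.1434]
tcp_rot: [0.992, 0.124, 0.0, -0.0]
force: [-0.5, -0.2, 2.0]
gripper_width: -0.002
finger_force: 1.1
```

Call:
move_arm(
  motion="0 0 0.004 0 0 0 0;0 0 0.004 0 0 0 0",
)

```text
time_s: 4.8
eef_pos: [0.6173, 0.2051, 0.1422]
tcp_rot: [0.992, 0.124, 0.0, 0.0]
force: [-0.5, 0.4, 2.3]
gripper_width: 0.002
finger_force: 1.2
```

Call:
move_arm(
  motion="0 0 0.004 0 0 0 0;0 0 0.004 0 0 0 0",
)

```text
time_s: 5.0
eef_pos: [0.6173, 0.205, 0.1412]
tcp_rot: [0.992, 0.124, 0.0, 0.0]
force: [-0.8, -0.7, 1.5]
gripper_width: -0.001
finger_force: 1.0
```

Call:
move_arm(
  motion="0 0 0.004 0 0 0 0;0 0 0.004 0 0 0 0",
)

```text
time_s: 5.2
eef_pos: [0.6174, 0.2051, 0.1405]
tcp_rot: [0.992, 0.124, 0.0, -0.0]
force: [-1.5, -1.6, 5.7]
gripper_width: 0.0
finger_force: 3.2
```

Force is rising: the stop has been reached. I'll go a little further to seat it firmly (to about 9 N).

Call:
move_arm(
  motion="0 0 0.004 0 0 0 0;0 0 0.004 0 0 0 0",
)

```text
time_s: 5.4
eef_pos: [0.6174, 0.2051, 0.1398]
tcp_rot: [0.992, 0.124, 0.0, -0.0]
force: [-2.9, -1.3, 8.3]
gripper_width: 0.002
finger_force: 4.3
```

Call:
move_arm(
  motion="0 0 -0.01 0 0 0 0;0 0 -0.03 0 0 0 0;0 0 -0.12 0 0 0 0;0 0 -0.28 0 0 0 0;0 0 -0.28 0 0 0 0;0 0 -0.28 0 0 0 0",
)

```text
time_s: 6.0
eef_pos: [0.6178, 0.2053, 0.2103]
tcp_rot: [0.992, 0.124, 0.001, -0.0]
force: [-0.0, -0.4, -0.5]
gripper_width: -0.0
finger_force: 0.0
```

```bash
python3 - <<'E'
from h import *
s=sense();print(s['time_s'],s['eef_pos'],s['force'],rel([.5128,.0237,.21]))
E
```

```text
6.0 [0.61777854 0.205256   0.21026329] [-0.01313893 -0.40028218 -0.5170045 ] [-5.85836881e-01  6.00437670e-01 -2.67361854e-04]
```

Call:
move_arm(
  motion="-0.586 0.6 0 0 0 0 0;-0.586 0.6 0 0 0 0 0;-0.586 0.6 0 0 0 0 0;-0.586 0.6 0 0 0 0 0;-0.586 0.6 0 0 0 0 0;-0.586 0.6 0 0 0 0 0;-0.586 0.6 0 0 0 0 0;-0.586 0.6 0 0 0 0 0",
)

```text
time_s: 6.8
eef_pos: [0.513, 0.0247, 0.209]
tcp_rot: [0.992, 0.125, 0.0, -0.0]
force: [0.6, -0.4, -0.6]
gripper_width: 0.0
finger_force: 0.0
```

```bash
python3 - <<'E'
from h import *
import cv2
s=sense();print(s['time_s'],s['eef_pos'],s['force'],rel([.5128,.0237,.150]))
a=camera('scene');b=camera('side');w=camera('wrist')
f=lambda i,u,v:cv2.resize(i[v-18:v+18,u-25:u+25],(390,281),interpolation=cv2.INTER_NEAREST)
cv2.imwrite("pics/c3.png",np.vstack([np.hstack([f(a,341,225),f(b,267,215)]),cv2.resize(w[130:380,150:550],(780,300))])[:,:,::-1])
E
```

```text
6.8 [0.51299704 0.02467096 0.20899422] [ 0.56560796 -0.38547524 -0.62679429] [-0.00175282  0.00363358  0.23597568]
```

View pics/c3.png

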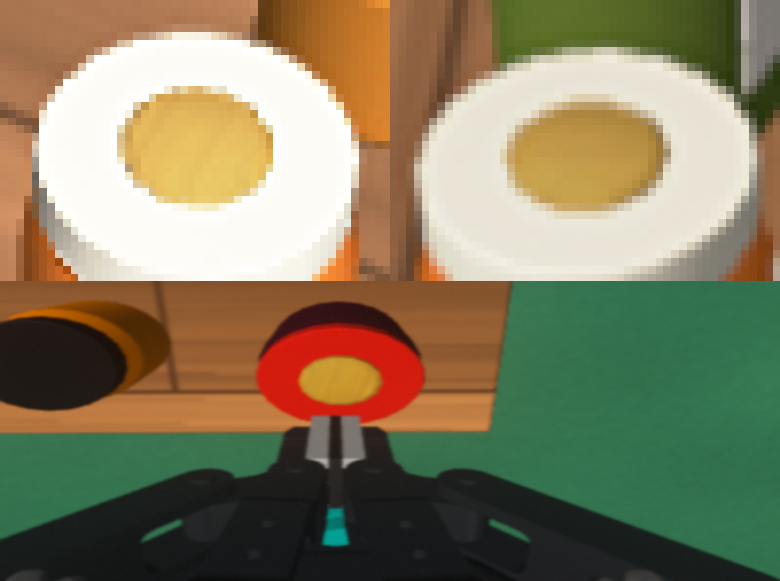

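The apricot dome is now low and its jar hasn't moved. The plum dome is at wrist (324, ~196), about 1 mm in +y tool. I descend over it.

Call:
move_arm(
  motion="0 0.004 0.12 0 0 0 0;0 0.004 0.2 0 0 0 0;0 0.004 0.235 0 0 0 0;0 0.004 0.247 0 0 0 0;0 0.004 0.252 0 0 0 0;0 0.004 0.256 0 0 0 0;0 0.004 0.256 0 0 0 0",
)

```text
time_s: 7.65
eef_pos: [0.513, 0.0227, 0.146]
tcp_rot: [0.992, 0.124, 0.001, 0.0]
force: [0.7, -0.0, -0.4]
gripper_width: -0.003
finger_force: 0.0
```

Call:
move_arm(
  motion="0 0 0.004 0 0 0 0;0 0 0.004 0 0 0 0",
)

```text
time_s: 7.85
eef_pos: [0.5129, 0.0226, 0.1448]
tcp_rot: [0.992, 0.124, 0.001, 0.0]
force: [-0.2, 0.3, 1.8]
gripper_width: 0.001
finger_force: 1.0
```

Call:
move_arm(
  motion="0 0 0.004 0 0 0 0;0 0 0.004 0 0 0 0",
)

```text
time_s: 8.05
eef_pos: [0.5129, 0.0226, 0.1436]
tcp_rot: [0.992, 0.124, 0.001, 0.0]
force: [0.5, 0.7, 3.0]
gripper_width: -0.002
finger_force: 1.5
```

Call:
move_arm(
  motion="0 0 0.004 0 0 0 0;0 0 0.008 0 0 0 0;0 0 0.008 0 0 0 0",
)

```text
time_s: 8.35
eef_pos: [0.5127, 0.0226, 0.1412]
tcp_rot: [0.992, 0.124, 0.0, 0.0]
force: [1.3, 0.4, 3.0]
gripper_width: 0.001
finger_force: 1.2
```

Call:
move_arm(
  motion="0 0 0.004 0 0 0 0;0 0 0.004 0 0 0 0",
)

```text
time_s: 8.55
eef_pos: [0.5129, 0.0227, 0.1405]
tcp_rot: [0.992, 0.124, 0.0, 0.0]
force: [0.6, -1.3, 6.9]
gripper_width: 0.001
finger_force: 3.2
```

Call:
move_arm(
  motion="0 0 0.004 0 0 0 0;0 0 0.004 0 0 0 0",
)

```text
time_s: 8.75
eef_pos: [0.5129, 0.0226, 0.1397]
tcp_rot: [0.992, 0.124, 0.0, 0.0]
force: [0.1, -0.1, 7.8]
gripper_width: 0.002
finger_force: 4.4
```

Call:
move_arm(
  motion="0 0 -0.01 0 0 0 0;0 0 -0.03 0 0 0 0;0 0 -0.12 0 0 0 0;0 0 -0.28 0 0 0 0;0 0 -0.4 0 0 0 0;0 0 -0.4 0 0 0 0",
)

```text
time_s: 9.35
eef_pos: [0.5142, 0.0227, 0.2431]
tcp_rot: [0.992, 0.124, 0.003, 0.0]
force: [0.7, 0.1, -0.7]
gripper_width: 0.003
finger_force: 0.0
```

Call:
move_arm(
  motion="-0.4 0.8 0 0 0 0 0;-0.4 0.8 0 0 0 0 0;-0.4 0.8 0 0 0 0 0;-0.4 0.8 0 0 0 0 0;-0.4 0.8 0 0 0 0 0;-0.4 0.8 0 0 0 0 0;-0.4 0.8 0 0 0 0 0",
)

```text
time_s: 10.05
eef_pos: [0.464, -0.1957, 0.2384]
tcp_rot: [0.992, 0.123, -0.001, -0.001]
force: [0.2, 0.1, 0.2]
gripper_width: 0.006
finger_force: 0.0
```

```bash
python3 - <<'E'
from h import *
import cv2
s=sense();print(s['time_s'],s['eef_pos'],s['force'])
a=camera('scene');b=camera('side')
f=lambda i,u,v:cv2.resize(i[v-18:v+18,u-25:u+25],(390,281),interpolation=cv2.INTER_NEAREST)
cv2.imwrite("pics/c4.png",np.vstack([np.hstack([f(a,341,225),f(b,267,215)]),np.hstack([f(a,310,150),f(b,351,163)])])[:,:,::-1])
E
```

```text
10.05 [ 0.46398068 -0.1956988   0.23841395] [0.19674357 0.10668303 0.16326966]
```

View pics/c4.png

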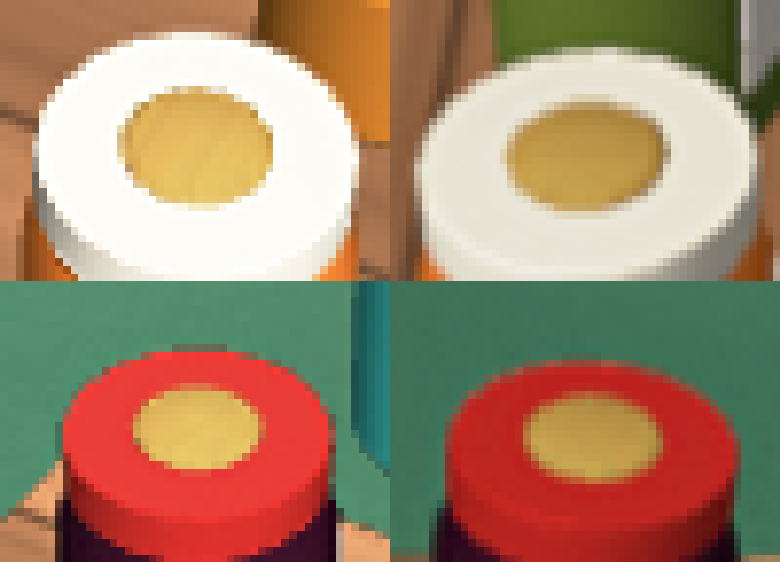

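Both domes are down, neither jar has moved, and the arm is clear.

```bash
python3 -c "
from workcell import *
print(finish_job())"
```

```text
the job is handed in; nothing more can be done
None
```

I pressed the apricot dome and then the plum dome down to their stops, at about 8 N each. Both stayed down in the last pictures, neither jar had moved, and I handed the job in at about 10 s with the arm clear.

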